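Sort the aluminium offcuts into their stop-set bins

ROBOT

A 6-joint arm with a two-finger parallel gripper is mounted at the origin on the work surface. World frame = base frame: x ahead of the robot, y to its left, z up, the work surface at z = 0. Lengths are in m, angles in rad, forces in N, time in s.
With the tool pointing down it reaches from about 0.425 to 0.95 m from the base axis. Payload 3.5 kg.
Tool frame: the origin (TCP) lies between the finger pads; the fingertips stand 19 mm ahead of it and the grasp point (between the pads) is the TCP (ctrl.nose_length is the distance from the TCP to the fingertips, in m); z points along the fingers, y is the line along which they close (so a half turn about z gives the same grasp; the last joint's range is limited). The gripper opens to 85 mm and grips with 20 to 120 N. Pads are 22 mm wide; open, the fingers measure 114 mm over their backs; the gripper's body (76 mm by 85 mm) begins 54 mm behind the grasp point. The pads swing forward as they close: fully open they stand 13 mm farther back than shut.
Start: joints at [-1.377, 0.286, 1.577, -0, 1.279, -0.15], TCP at [0.228, -0.635, 0.25] pointing down, gripper open.
Joint ranges: [-2.77, 2.77], [-0.9, 2.22], [0.21, 2.48], [-1.53, 4.67], [0.24, 2.81], [-2.84, 2.84]. Speed limits (rad/s): [2.79, 2.79, 3.14, 3.14, 3.14, 3.14].

INTERFACE

Orientations are given as a unit quaternion [x, y, z, w].
In Python, from plant import ctrl gives the robot as it stands.
- The arm moves only by the tool apply_moves, never from a script. Its argument "series" is a list of rows, each a list of 6 numbers: the shift along the world's x, y, z scaled (see below), then the turn, a rotation vector about the world's x, y, z scaled (see below). A call has 1 to 20 rows; each row is the pose to reach, as a shift and turn from the pose commanded when the call began; what a row does not reach only later rows make up. The controller multiplies each number of a shift by 0.8 m and each number of a turn by 45 degrees. A row lasts 1/8 s, in which the tool goes at most 62.5 mm and 10.7 degrees, less where a joint would pass 70% of its speed; a pose out of reach is approached as far as the arm can. A call with a number of a shift or a turn outside -1 to 1 is refused whole. A call with a gripper value outside its range is refused whole. "jaw" is the opening, from 0 (shut) to 1 (fully open), set as the call begins (left out, the last holds). The fingers move at their own pace and stop on an object; "squeeze" is the grip in N (left out, the last holds). Time passes only in rows, so rows that repeat a pose let the fingers close. It gives the time, the measured TCP pose, the force, the opening and the grip force at its end, in the units of the state.
- ctrl.get_state(): the state, without advancing time (a new reading comes with each control period).
- ctrl.read_camera(name): name is "scene" or "top"; returns the picture (480x640x3 uint8, red, green, blue); there is no depth.
- ctrl.get_calibration(name): a dict with "fx", "fy", "cx", "cy" (pixels), "xyz" and "orientation" of the camera in the world. Camera axes: x right, y up, looking along -z (the intrinsics and any distortion apply to the point x, -y, -z); pixel columns grow to the right and rows downward; lengths in m; the calibration is good to about 2 mm. A picture is of the moment at which its call begins. get_calibration takes no time and is no camera call.
- ctrl.sign_off(): hands the job in; it is judged then, once.
Trained networks look in the newest picture that a camera, given by its name, has taken for a name from the list of things; names that differ only in an ending like _2 or _b are one class to them, and where a whole thing is asked for, a point or a joint stands for the part that bears it (a point fixed in the world has none). Each returns a list of dicts, best first, with "p" (0 to 1); they miss things now and then, are a little off and sometimes report something else, mostly with a low value. They report only what shows in the picture. A call takes as long as a camera call. They do not tell look-alikes from the thing itself.
- ctrl.boxes_of(thing, camera): "xy" ([column, row] as shares, 0 to 1, of the picture: columns of its width, rows of its height, amid what is visible of it).
- ctrl.silhouettes(thing, camera): "pixels" (480x640 bool, what is visible of it) and "xy" ([column, row] as shares, 0 to 1, of the picture: columns of its width, rows of its height, amid what is visible of it).
The state is a dict: "time": time; "qpos": joint angles; "dq": joint speeds; "joint_efforts": joint torques, N m; "eef_pos": TCP position; "tcp_rot": TCP orientation; "contact_force": force on the tool from outside, world axes, zero at the start; "wrist_torque": the same for the moment, N m; "opening": opening from 0.0 (shut) to 1.0 (fully open); "finger_force": force on a finger pad.
Only numpy, scipy, OpenCV 4.12 (cv2) and the standard library are available. Lean on these libraries where they do the work, as an engineer would, in place of code of your own. Each camera call takes 0.05 s, during which the arm holds its last target. There are 200 camera calls.

TASK

Sort the three aluminium offcuts on the bench into the three roofed bins, each into the bin that carries a sample of its own section on the roof. Slide each piece in until it just touches the hidden end stop, gently, because the stops are set and must not be pushed back. Leave everything else on the bench where it is.

Things in the scene. Friction and masses are not known exactly. Their poses are not given: they have to be found in the camera images.
- tube: plain aluminium offcut, 140 mm long: hollow square tube, 30 x 30 mm outside, 3 mm walls; about 0.13 kg (varies by 20 %). Loose on the table. Origin: centre of its underside; x along its length (either way round is the same), z up.
- flat: plain aluminium offcut, 140 mm long: solid flat bar, 40 mm wide and 16 mm thick, lying flat; about 0.24 kg (varies by 20 %). Loose on the table. Origin: centre of its underside; x along its length (either way round is the same), z up.
- tee: plain aluminium offcut, 140 mm long: tee section lying on its flange: flange 50 mm wide and 8 mm thick, an 8 mm thick web standing up along its middle to 34 mm overall height (take it by the web); about 0.23 kg (varies by 20 %). Loose on the table. Origin: centre of its underside; x along its length (either way round is the same), z up.
- tube_bin: roofed grey steel bin for the square tube, fixed, open at its front; bins differ only by label and stand in any order. Origin: on the table, middle of the mouth; x straight into the bin, z up. Outside 180 deep, 70 wide, 55 mm high; inside 64 wide, 48 high, floor 4 mm above the table. The roof starts right at the mouth: fingers cannot go in with a piece, only push its tail.
- tube_label (a point): the label of the square tube bin: a 40 mm long sample of the square tube lying lengthwise on the roof, its middle 145 mm behind the mouth. Point: middle of the sample's underside; axes as the bin's.
- flat_bin: roofed grey steel bin for the flat bar, fixed, open at its front; bins differ only by label and stand in any order. Origin: on the table, middle of the mouth; x straight into the bin, z up. Outside 180 deep, 70 wide, 55 mm high; inside 64 wide, 48 high, floor 4 mm above the table. The roof starts right at the mouth: fingers cannot go in with a piece, only push its tail.
- flat_label (a point): the label of the flat bar bin: a 40 mm long sample of the flat bar lying lengthwise on the roof, its middle 145 mm behind the mouth. Point: middle of the sample's underside; axes as the bin's.
- tee_bin: roofed grey steel bin for the tee section, fixed, open at its front; bins differ only by label and stand in any order. Origin: on the table, middle of the mouth; x straight into the bin, z up. Outside 180 deep, 70 wide, 55 mm high; inside 64 wide, 48 high, floor 4 mm above the table. The roof starts right at the mouth: fingers cannot go in with a piece, only push its tail.
- tee_label (a point): the label of the tee section bin: a 40 mm long sample of the tee section lying lengthwise on the roof, its middle 145 mm behind the mouth. Point: middle of the sample's underside; axes as the bin's.
- tube_stop_face (a point): end stop hidden in the square tube bin: steel plate 54 x 38 mm across the channel, its rod and knob out of the back. Point: on the face that meets the piece, at floor level; axes as the bin's. Set anew each time, 115 to 135 mm inside the mouth (a piece against it sticks out 25 to 5 mm). Held by friction: slides back if pushed with over 13 N; a loose piece slides with 1 to 4 N.
- flat_stop_face (a point): end stop hidden in the flat bar bin: steel plate 54 x 38 mm across the channel, its rod and knob out of the back. Point: on the face that meets the piece, at floor level; axes as the bin's. Set anew each time, 115 to 135 mm inside the mouth (a piece against it sticks out 25 to 5 mm). Held by friction: slides back if pushed with over 13 N; a loose piece slides with 1 to 4 N.
- tee_stop_face (a point): end stop hidden in the tee section bin: steel plate 54 x 38 mm across the channel, its rod and knob out of the back. Point: on the face that meets the piece, at floor level; axes as the bin's. Set anew each time, 115 to 135 mm inside the mouth (a piece against it sticks out 25 to 5 mm). Held by friction: slides back if pushed with over 13 N; a loose piece slides with 1 to 4 N.
- wrench: open-ended wrench, 160 mm, lying among the offcuts; a bystander, to be left where it is. Origin: on its underside.
- hammer: hammer, 240 mm, lying; a bystander, to be left where it is. Origin: on its underside.
- wire_brush: brush, 200 mm, lying; a bystander, to be left where it is. Origin: on its underside.
- mug: white mug, 80 mm wide, 90 mm tall, standing; a bystander, to be left where it is. Origin: on its underside.
- spray_can: red spray can, 60 mm wide, 180 mm tall, standing; a bystander, to be left where it is. Origin: on its underside.
- grinding_disc: dark grinding disc, 115 mm across, 7 mm thick, lying flat; a bystander, to be left where it is. Origin: on its underside.
- steel_block: steel block 50 x 50 x 30 mm among the offcuts; a bystander, to be left where it is. Origin: on its underside.
Mind the look-alikes: they are no part of the job. What is shaped like the tube but pink or turquoise is not meant. What is shaped like the tee but brown is not meant.

How it is judged:
At the end, for the whole second after the job is handed in: Each piece lies flat, at rest and released on the floor of the bin with its sample, middle within 22 mm of the centre line, within 0.3 rad of its direction, its middle 64 to 76 mm in front of the stop (gap up to 6 mm); no stop pushed over 7 mm, no bystander moved over 40 mm (x of tube in the frame of tube_stop_face between -0.076 and -0.064 m and y of tube in the frame of tube_bin between -0.022 and 0.022 m and z of tube in the frame of tube_bin between 0 and 0.009 m and angle between the x axis of tube and the x axis of tube_bin, either way round below 0.3 rad and angle between each of tube, flat, tee's own z axis and vertical below 0.1 rad and linear speed of each of tube, flat, tee below 0.02 m/s and x of flat in the frame of flat_stop_face between -0.076 and -0.064 m and y of flat in the frame of flat_bin between -0.022 and 0.022 m and z of flat in the frame of flat_bin between 0 and 0.009 m and angle between the x axis of flat and the x axis of flat_bin, either way round below 0.3 rad and x of tee in the frame of tee_stop_face between -0.076 and -0.064 m and y of tee in the frame of tee_bin between -0.022 and 0.022 m and z of tee in the frame of tee_bin between 0 and 0.009 m and angle between the x axis of tee and the x axis of tee_bin, either way round below 0.3 rad); the robot touches nothing.
It fails at once if an end stop is pushed more than 7 mm from its setting (distance of any of tube_stop_face, flat_stop_face, tee_stop_face from where it was at the start of the episode above 0.007 m).
It fails at once if a bystander is moved more than 40 mm (distance of any of wrench, hammer, wire_brush, mug, spray_can, grinding_disc, steel_block from where it was at the start of the episode above 0.04 m).
It also fails if it takes over 72 s, if anything falls off the work surface, if the arm or the gripper's body presses on something with over 40 N, if the wrist force passes 120 N, or if a joint passes its speed limit or range.

## Working session

There is one attempt and no reset: what is moved stays moved. The work goes in short steps, Python scripts to look and compute and a tool call to move; the robot and the scene stay as the last step left them, time stands still between calls to the robot, and variables do not carry over. Pictures are saved under pics/ and viewed, at most 13 in all, crops included, and the job is handed in when it is done.

Besides the shell and the picture viewer there is one more tool, called after "Request:" in YAML: its name, and indented under it one key for each argument. apply_moves: Moves the arm, as the interface text tells. Shifts and turns lie within -1 to 1; 1 stands for 0.8 m of shift or 45 degrees of turn. Its arguments: {"type":"object","properties":{"series":{"type":"array"},"jaw":{"type":"number"},"squeeze":{"type":"number"}},"required":["series"]}

```bash
ls; mkdir -p pics; python3 - <<'E'
from plant import ctrl
import cv2
for n in ("top","scene"):
    im=ctrl.read_camera(n); cv2.imwrite(f"pics/{n}0.png",im[:,:,::-1]); print(n,ctrl.get_calibration(n))
for t in ["tube","flat","tee","tube_bin","tube_label","flat_label","tee_label","wrench","hammer","wire_brush","mug","spray_can","grinding_disc","steel_block"]:
    for n in ("top",):
        print(t,[(round(d["p"],2),[round(d["xy"][0]*640),round(d["xy"][1]*480)]) for d in ctrl.boxes_of(t,n)][:5])
print(ctrl.get_state())
E
```

```text
pics
top {'fx': 578.1570254024066, 'fy': 578.1570254024066, 'cx': 313.790491153783, 'cy': 242.85315752215104, 'xyz': array([ 0.20440406, -0.10394807,  1.53935662]), 'orientation': array([ 0.07956889, -0.07502846, -0.67420634,  0.73040081])}
scene {'fx': 539.3096013542913, 'fy': 539.3096013542913, 'cx': 322.3186356091956, 'cy': 231.4168301101819, 'xyz': array([1.28073468, 0.71008546, 1.00507699]), 'orientation': array([0.16649618, 0.39020832, 0.84338706, 0.3297192 ])}
tube [(0.93, [402, 370]), (0.75, [359, 214]), (0.66, [385, 159]), (0.27, [238, 190]), (0.24, [451, 314])]
flat [(0.93, [328, 276])]
tee [(0.88, [516, 334]), (0.76, [396, 286])]
tube_bin [(0.59, [239, 189])]
tube_label [(0.61, [240, 185]), (0.35, [183, 320])]
flat_label [(0.56, [280, 194])]
tee_label [(0.9, [176, 192])]
wrench [(0.7, [315, 201])]
hammer [(0.61, [452, 315])]
wire_brush [(0.6, [116, 258])]
mug [(0.63, [447, 248])]
spray_can [(0.56, [425, 207]), (0.51, [237, 188]), (0.4, [359, 216])]
grinding_disc [(0.89, [185, 321])]
steel_block [(0.89, [357, 312])]
{'time': 0.8, 'qpos': array([-1.37696606e+00,  2.86265277e-01,  1.57668833e+00, -9.67288795e-07,
        1.27861004e+00, -1.49995044e-01]), 'dq': array([-1.50728844e-03,  1.47130863e-03, -7.90400310e-05,  9.68318913e-04,
        3.17905833e-04,  3.79695104e-04]), 'joint_efforts': array([ 3.19085275e-04, -4.05912244e+01, -2.92922366e+01, -6.06367189e-05,
        4.05770552e-04, -2.37975890e-06]), 'eef_pos': array([ 0.22756493, -0.63547099,  0.25035437]), 'tcp_rot': array([ 9.85259353e-01,  1.71067258e-01, -1.45086349e-07,  1.45144387e-05]), 'contact_force': array([-0.2973808 , -0.15889998,  0.27858547]), 'wrist_torque': array([ 0.00194957, -0.02782079,  0.03394957]), 'finger_force': 0.0, 'opening': 0.9999326745069894}
```

View pics/top0.png

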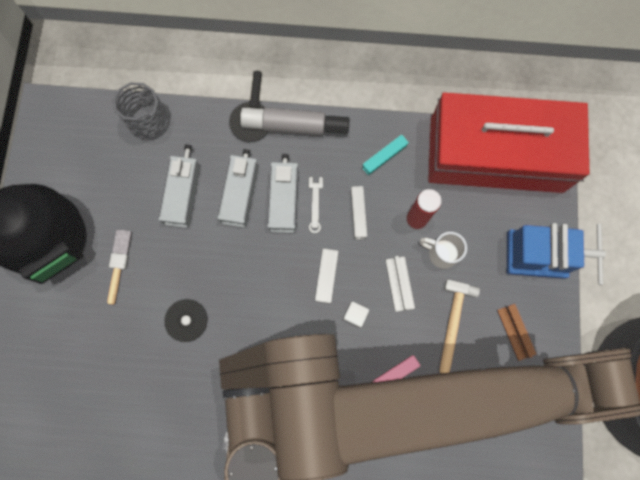

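View pics/scene0.png

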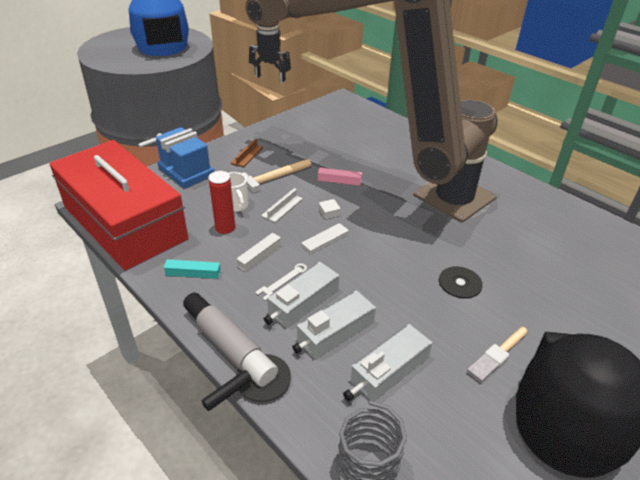

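The top view shows these candidates:
- **Tube:** white (359,214), turquoise (385,159) and pink (402,370). White is the one.
- **Tee:** grey (396,286) and brown (516,334). Grey is the one.
- **Flat:** only (328,276). The small block is at (357,312).
- **Bins:** by roof sample, tee (178,192), tube (239,189), flat (283,196). Mouths face the bottom of the picture and knobs are at the top.

Next I'll fit models to the silhouettes in both views.

```bash
cat > h.py <<'E'
import numpy as np, cv2
from scipy.spatial.transform import Rotation as R
from scipy.optimize import minimize
from plant import ctrl
def proj(P,cam):
    c=ctrl.get_calibration(cam); q=(np.asarray(P)-c["xyz"])@R.from_quat(c["orientation"]).as_matrix()
    return np.c_[c["cx"]+c["fx"]*q[:,0]/-q[:,2], c["cy"]+c["fy"]*q[:,1]/q[:,2]]
def unproj(px,cam,z):
    c=ctrl.get_calibration(cam)
    d=R.from_quat(c["orientation"]).as_matrix()@np.array([(px[0]-c["cx"])/c["fx"],-(px[1]-c["cy"])/c["fy"],-1])
    return c["xyz"]+d*(z-c["xyz"][2])/d[2]
def box(x0,x1,w,z0,z1): return np.array([[x,y,z] for x in(x0,x1) for y in(-w/2,w/2) for z in(z0,z1)])
M=dict(tube=[box(-.07,.07,.03,0,.03)],flat=[box(-.07,.07,.04,0,.016)],
 tee=[box(-.07,.07,.05,0,.008),box(-.07,.07,.008,0,.034)])
B=[box(0,.18,.07,0,.055)]
BL=dict(tube=B+[box(.125,.165,.03,.055,.085)],flat=B+[box(.125,.165,.04,.055,.071)],
 tee=B+[box(.125,.165,.05,.055,.063),box(.125,.165,.008,.055,.089)])
def render(model,p,cam,z=0):
    m=np.zeros((480*4,640*4),np.uint8); c,s=np.cos(p[2]),np.sin(p[2])
    for b in model:
        W=b@np.array([[c,s,0],[-s,c,0],[0,0,1]])+[p[0],p[1],z]
        h=cv2.convexHull(((proj(W,cam)+.5)*4*16).astype(np.int32)); cv2.fillConvexPoly(m,h,255,shift=4)
    return cv2.resize(m,(640,480),interpolation=cv2.INTER_AREA)/255.
def fit(model,masks,p0,z=0):
    def f(p):
        s=0
        for cam,m in masks.items():
            r=render(model,p,cam,z); s+=1-np.minimum(r,m).sum()/np.maximum(r,m).sum()
        return s/len(masks)
    best=None
    for dy in (0,.15,-.15):
        S=np.array([p0]+[np.add(p0,e) for e in ([.02,0,0],[0,.02,0],[0,0,.15])])+[0,0,dy]
        r=minimize(f,S[0],method="Nelder-Mead",options=dict(initial_simplex=S,xatol=2e-4,fatol=1e-4,maxiter=150))
        if best is None or r.fun<best.fun: best=r
    return best.x,best.fun
def pick(thing,cam,xyz):
    px=proj([xyz],cam)[0]; L=ctrl.silhouettes(thing,cam)
    L=[(np.hypot(d["xy"][0]*640-px[0],d["xy"][1]*480-px[1]),d) for d in L]
    L=[l for l in L if l[0]<25]
    return min(L,key=lambda l:l[0])[1]["pixels"].astype(float) if L else None
E
python3 - <<'E'
from h import *
ims={n:ctrl.read_camera(n) for n in("top","scene")}
ov={n:v[:,:,::-1].copy() for n,v in ims.items()}
def run(name,thing,model,cz,px,yawpx):
    c=unproj(px,"top",cz); a=unproj(yawpx,"top",cz); d=c-a; yaw=np.arctan2(d[1],d[0])
    p0=[c[0],c[1],yaw] if model[0][0][0]<0 else [a[0],a[1],yaw]
    for cams in (("top",),("scene",),("top","scene")):
        mk={}
        for n in cams:
            m=pick(thing,n,c)
            if m is not None: mk[n]=m
        if len(mk)<len(cams): print(name,cams,"missing");continue
        p,e=fit(model,mk,p0); print(name,cams,p.round(4),round(e,3))
    for n in ov:
        r=(render(model,p,n)>.5).astype(np.uint8); cs,_=cv2.findContours(r,0,2); cv2.drawContours(ov[n],cs,-1,(0,0,255),1)
run("tube","tube",M["tube"],.015,(359,214),(362,238))
run("flat","flat",M["flat"],.008,(328,276),(323,300))
run("tee","tee",M["tee"],.01,(396,286),(402,309))
for k,c,a in (("tube",(239,190),(232,226)),("flat",(283,196),(283,232)),("tee",(178,192),(172,226))):
    run(k+"_bin",k+"_bin",BL[k],.05,c,a)
for n,(y0,y1,x0,x1) in dict(top=(130,330,150,420),scene=(170,410,220,450)).items():
    cv2.imwrite(f"pics/{n}1.png",cv2.resize(ov[n][y0:y1,x0:x1],None,fx=2.5,fy=2.5,interpolation=cv2.INTER_CUBIC))
E
```

```text
tube ('top',) [ 0.6388 -0.194   0.1367] 0.064
tube ('scene',) [ 0.6359 -0.1916  0.1481] 0.052
tube ('top', 'scene') [ 0.6376 -0.1934  0.1417] 0.085
flat ('top',) [ 0.4597 -0.1203 -0.0676] 0.066
flat ('scene',) [ 0.4568 -0.1171 -0.0433] 0.102
flat ('top', 'scene') [ 0.4593 -0.1195 -0.0684] 0.102
tee ('top',) [ 0.4548 -0.3164  0.2347] 0.059
tee ('scene',) [ 0.4499 -0.315   0.2524] 0.065
tee ('top', 'scene') [ 0.4529 -0.3157  0.2454] 0.085
tube_bin ('top',) [ 0.5797  0.146  -0.075 ] 0.052
tube_bin ('scene',) [ 0.5762  0.1471 -0.084 ] 0.048
tube_bin ('top', 'scene') [ 0.5783  0.1468 -0.0816] 0.057
flat_bin ('top',) [0.5712 0.0107 0.0496] 0.062
flat_bin ('scene',) [0.568  0.0124 0.0411] 0.048
flat_bin ('top', 'scene') [0.5702 0.0116 0.0439] 0.064
tee_bin ('top',) [ 0.5652  0.3019 -0.0445] 0.067
tee_bin ('scene',) missing
tee_bin ('top', 'scene') missing
```

View pics/top1.png

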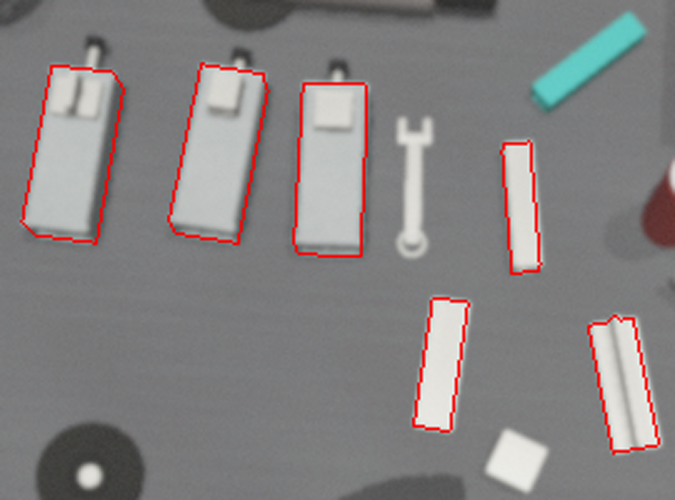

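View pics/scene1.png

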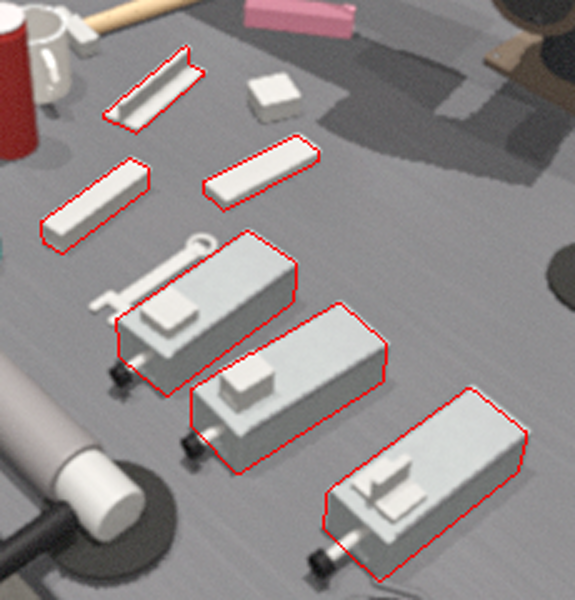

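The fits sit on the outlines, and the samples confirm the bins: tee is left-most in the top view, tube middle, flat right. I'll start with the flat, gripping it 35 mm behind its middle.

Request:
apply_moves:
  series:
    - [0.246,0.648,-0.19,0,0,-0.524]
    - [0.246,0.648,-0.19,0,0,-0.524]
    - [0.246,0.648,-0.19,0,0,-0.524]
    - [0.246,0.648,-0.19,0,0,-0.524]
    - [0.246,0.648,-0.19,0,0,-0.524]
    - [0.246,0.648,-0.19,0,0,-0.524]
    - [0.246,0.648,-0.19,0,0,-0.524]
    - [0.246,0.648,-0.19,0,0,-0.524]
    - [0.246,0.648,-0.19,0,0,-0.524]
    - [0.246,0.648,-0.19,0,0,-0.524]
    - [0.246,0.648,-0.19,0,0,-0.524]
    - [0.246,0.648,-0.19,0,0,-0.524]
    - [0.246,0.648,-0.19,0,0,-0.524]
  jaw: 0.75
  squeeze: 70

```text
time: 3.72
eef_pos: [0.4245, -0.1186, 0.099]
tcp_rot: [0.999, -0.035, 0.001, 0.0]
contact_force: [0.1, -0.8, 0.1]
opening: 0.748
finger_force: 0.0
```

Request:
apply_moves:
  series:
    - [0,0.001,-0.05,0,0,0]
    - [0,0.001,-0.085,0,0,0]
    - [0,0.001,-0.101,0,0,0]
    - [0,0.001,-0.101,0,0,0]

```text
time: 4.22
eef_pos: [0.424, -0.1167, 0.0172]
tcp_rot: [0.999, -0.034, -0.001, -0.0]
contact_force: [-0.4, -0.3, -0.6]
opening: 0.75
finger_force: 0.0
```

Request:
apply_moves:
  series:
    - [0,0,0,0,0,0]
    - [0,0,0,0,0,0]
    - [0,0,0,0,0,0]
    - [0,0,0,0,0,0]
    - [0,0,0,0,0,0]
  jaw: 0

```text
time: 4.85
eef_pos: [0.4256, -0.117, 0.0192]
tcp_rot: [0.999, -0.034, 0.001, 0.001]
contact_force: [-0.7, -0.7, 6.8]
opening: 0.452
finger_force: 71.3
```

Request:
apply_moves:
  series:
    - [0,0,0.03,0,0,0]
    - [0,0,0.062,0,0,0]
    - [0.024,0.154,0.062,0,0,0.143]
    - [0.024,0.154,0.062,0,0,0.143]
    - [0.024,0.154,0.062,0,0,0.143]
    - [0.024,0.154,0.04,0,0,0.143]
    - [0.024,0.154,0.02,0,0,0.143]
    - [0.024,0.154,0.014,0,0,0.143]
    - [0.024,0.154,0.014,0,0,0.143]
    - [0.024,0.154,0.014,0,0,0.143]

```text
time: 6.1
eef_pos: [0.444, 0.0065, 0.0291]
tcp_rot: [1.0, 0.022, 0.0, 0.0]
contact_force: [0.6, -0.5, -1.2]
opening: 0.451
finger_force: 71.1
```

```bash
python3 - <<'E'
from h import *
s=ctrl.get_state(); print(s["eef_pos"],s["tcp_rot"],s["opening"])
im=ctrl.read_camera("scene"); t=ctrl.read_camera("top")
a=cv2.resize(im[190:390,260:460],None,fx=2,fy=2)
b=cv2.resize(t[150:350,220:420],None,fx=2,fy=2)
cv2.imwrite("pics/c.png",np.hstack([a,b])[:,:,::-1])
E
```

```text
[0.44401181 0.00651627 0.02914946] [9.99758409e-01 2.19750637e-02 4.56790390e-04 1.11284216e-04] 0.45084877684419394
```

View pics/c.png

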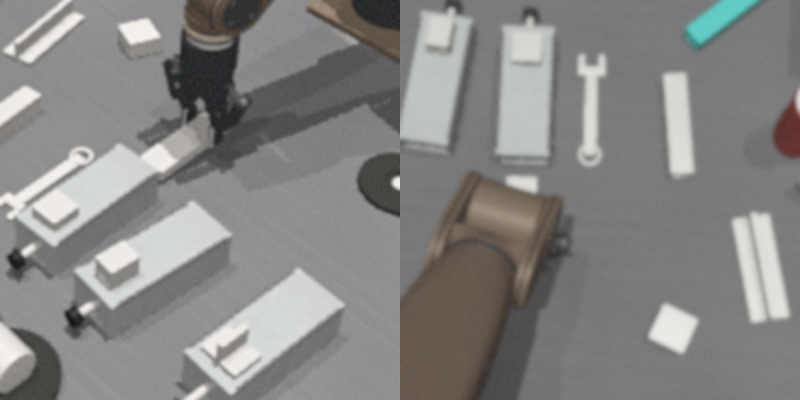

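The flat is gripped level and lined up about 20 mm in front of the flat bin's mouth (crop pixel 522,180). The other pieces and bystanders haven't moved. Inserting now.

Request:
apply_moves:
  series:
    - [0.03,0.001,0,0,0,0]
    - [0.06,0.0025,0,0,0,0]
    - [0.09,0.004,0,0,0,0]
    - [0.115,0.005,0,0,0,0]
    - [0.135,0.006,0,0,0,0]
    - [0.135,0.006,0,0,0,0]
    - [0.135,0.006,-0.005,0,0,0]
    - [0.135,0.006,-0.005,0,0,0]

```text
time: 7.2
eef_pos: [0.5503, 0.0119, 0.024]
tcp_rot: [1.0, 0.022, -0.001, -0.0]
contact_force: [0.7, -0.8, -2.6]
opening: 0.453
finger_force: 71.2
```

Request:
apply_moves:
  series:
    - [0,0,0,0,0,0]
    - [0,0,0,0,0,0]
    - [0,0,0,0,0,0]
    - [-0.05,-0.002,0.0,0,0,0]
    - [-0.1,-0.004,0.004,0,0,0]
    - [-0.1,-0.004,0.004,0,0,0]
    - [-0.1,-0.004,0.004,0,0,0]
  jaw: 0.75

```text
time: 8.07
eef_pos: [0.4729, 0.0083, 0.0287]
tcp_rot: [1.0, 0.022, 0.001, 0.0]
contact_force: [0.8, 0.1, 0.4]
opening: 0.752
finger_force: 0.0
```

Request:
apply_moves:
  series:
    - [0,0,0,0,0,0]
    - [0,0,0,0,0,0]
    - [0,0,0,0,0,0]
    - [0,0,0,0,0,0]
    - [0,0,0,0,0,0]
    - [0.025,0.001,0,0,0,0]
    - [0.025,0.001,0,0,0,0]
  jaw: 0

```text
time: 8.95
eef_pos: [0.4927, 0.0091, 0.0284]
tcp_rot: [1.0, 0.022, 0.001, 0.0]
contact_force: [-0.3, -0.0, 0.3]
opening: 0.004
finger_force: 0.0
```

Request:
apply_moves:
  series:
    - [0.02,0.001,0,0,0,0]
    - [0.035,0.0015,0,0,0,0]
    - [0.045,0.002,0,0,0,0]
    - [0.05,0.0022,0,0,0,0]
    - [0.055,0.0025,0,0,0,0]
    - [0.055,0.0025,0,0,0,0]

```text
time: 9.7
eef_pos: [0.536, 0.0113, 0.028]
tcp_rot: [1.0, 0.022, 0.001, 0.0]
contact_force: [0.6, 0.3, 0.5]
opening: -0.002
finger_force: 0.0
```

Request:
apply_moves:
  series:
    - [0.002,0,0,0,0,0]
    - [0.004,0,0,0,0,0]

```text
time: 9.95
eef_pos: [0.537, 0.0114, 0.0277]
tcp_rot: [1.0, 0.023, -0.003, -0.0]
contact_force: [-8.6, -1.5, 6.4]
opening: 0.002
finger_force: 4.1
```

```bash
python3 - <<'E'
from h import *
s=ctrl.get_state(); print(s["eef_pos"],s["contact_force"])
im=ctrl.read_camera("scene")
cv2.imwrite("pics/d.png",cv2.resize(im[220:340,280:420],None,fx=4,fy=4,interpolation=cv2.INTER_CUBIC)[:,:,::-1])
E
```

```text
[0.53702541 0.01139112 0.02769306] [-8.62435558 -1.4556144   6.39729615]
```

View pics/d.png

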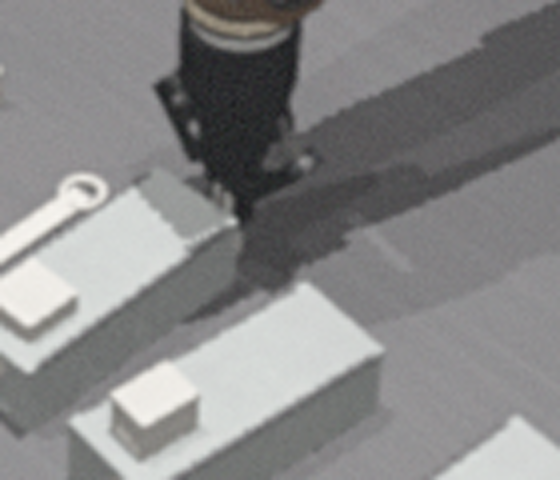

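The close view shows the closed fingers at the flat bin's mouth (crop 235,215) against the tail. The force suggests contact, so I'll let it settle and read again.

Request:
apply_moves:
  series:
    - [0,0,0,0,0,0]
    - [0,0,0,0,0,0]

```text
time: 10.25
eef_pos: [0.537, 0.0114, 0.0276]
tcp_rot: [1.0, 0.022, -0.003, -0.0]
contact_force: [-5.9, -1.0, 5.0]
opening: -0.0
finger_force: 3.0
```

Steady reaction at a stop depth of about 118 mm, which is inside the allowed range. I'll retreat and go to the tube, then check the flat's tail.

Request:
apply_moves:
  series:
    - [-0.06,-0.002,0,0,0,0]
    - [-0.06,-0.002,0,0,0,0]
    - [-0.06,-0.002,0.09,0,0,0]
    - [-0.06,-0.002,0.09,0,0,0]
    - [0.061,-0.265,0.09,0,0,0.125]
    - [0.061,-0.265,0.09,0,0,0.125]
    - [0.061,-0.265,0.09,0,0,0.125]
    - [0.061,-0.265,0.09,0,0,0.125]
    - [0.061,-0.265,0.09,0,0,0.125]
    - [0.061,-0.265,0.09,0,0,0.125]
  jaw: 0.7

```text
time: 11.5
eef_pos: [0.5875, -0.2004, 0.0993]
tcp_rot: [0.997, 0.071, -0.0, -0.0]
contact_force: [-0.5, -0.5, -0.0]
opening: 0.699
finger_force: 0.0
```

```bash
python3 - <<'E'
from h import *
s=ctrl.get_state(); print(s["eef_pos"],s["tcp_rot"],s["contact_force"])
im=ctrl.read_camera("scene"); t=ctrl.read_camera("top")
a=cv2.resize(im[225:325,310:410],None,fx=4,fy=4,interpolation=cv2.INTER_CUBIC)
b=cv2.resize(t[160:260,240:340],None,fx=4,fy=4,interpolation=cv2.INTER_CUBIC)
cv2.imwrite("pics/e.png",np.hstack([a,b])[:,:,::-1])
# predicted tail end points, mouth
for x,n in((.545,"tail"),(.57,"mouth")): print(n,[(proj([[x,y,.02]],"scene")[0]-[310,225])*4 for y in(-.01,.03)],[(proj([[x,y,.02]],"top")[0]-[240,160])*4+[400,0] for y in (-.01,.03)])
E
```

```text
[ 0.58745863 -0.20035886  0.09934503] [ 9.97464162e-01  7.11694189e-02 -2.07764014e-04 -3.40871414e-04] [-0.52473528 -0.49553019 -0.01882222]
tail [array([ 76.21846612, 175.47781965]), array([118.94739569, 207.30367233])] [array([591.22290979, 318.9230003 ]), array([532.11181519, 314.2857159 ])]
mouth [array([ 48.62190134, 193.23683541]), array([ 91.3288365 , 225.65272277])] [array([594.52761027, 282.99361956]), array([535.62013617, 278.38624966])]
```

View pics/e.png

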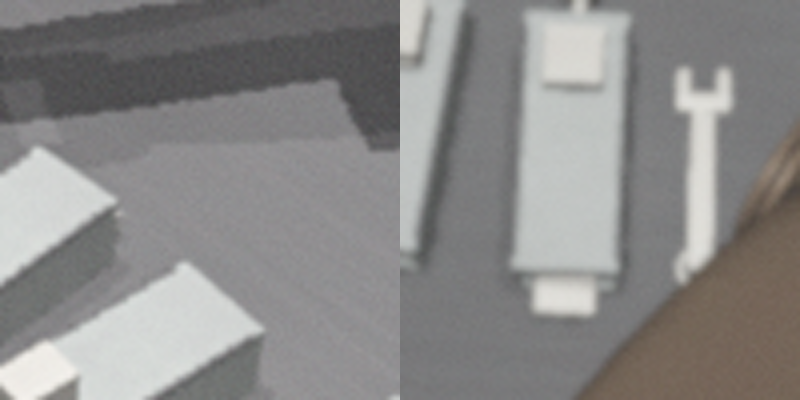

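The crop shows the flat's tail square and centred in the right-hand bin, about 24 mm proud (crop 565,315). That agrees with contact. Now the tube.

Request:
apply_moves:
  series:
    - [0,0,-0.05,0,0,0]
    - [0,0,-0.08,0,0,0]
    - [0,0,-0.099,0,0,0]
    - [0,0,-0.099,0,0,0]

```text
time: 12.1
eef_pos: [0.5868, -0.1996, 0.0197]
tcp_rot: [0.997, 0.072, -0.001, -0.001]
contact_force: [-0.0, -0.1, 0.6]
opening: 0.704
finger_force: 0.0
```

Request:
apply_moves:
  series:
    - [0,0,0,0,0,0]
    - [0,0,0,0,0,0]
    - [0,0,0,0,0,0]
    - [0,0,0,0,0,0]
    - [0,0,0,0,0,0]
  jaw: 0

```text
time: 12.72
eef_pos: [0.5888, -0.2013, 0.0225]
tcp_rot: [0.997, 0.071, 0.001, 0.001]
contact_force: [0.6, 0.8, 5.4]
opening: 0.335
finger_force: 70.7
```

Request:
apply_moves:
  series:
    - [0,0,0.06,0,0,0]
    - [0,0,0.125,0,0,0]
    - [-0.187,0.448,0.125,0,0,-0.284]
    - [-0.187,0.448,0.125,0,0,-0.284]
    - [-0.187,0.448,0.125,0,0,-0.284]
    - [-0.187,0.448,0.125,0,0,-0.284]
    - [-0.187,0.448,0.125,0,0,-0.284]
    - [-0.187,0.448,0.125,0,0,-0.284]
    - [-0.187,0.448,0.125,0,0,-0.284]
    - [-0.187,0.448,0.125,0,0,-0.284]
    - [-0.187,0.448,0.07,0,0,-0.284]
    - [-0.187,0.448,0.03,0,0,-0.284]
    - [-0.187,0.448,0.0125,0,0,-0.284]
    - [-0.187,0.448,0.0125,0,0,-0.284]
    - [-0.187,0.448,0.0125,0,0,-0.284]

```text
time: 14.6
eef_pos: [0.4394, 0.1574, 0.032]
tcp_rot: [0.999, -0.041, 0.001, -0.0]
contact_force: [0.5, -0.5, -0.8]
opening: 0.336
finger_force: 70.0
```

```bash
python3 - <<'E'
from h import *
s=ctrl.get_state(); print(s["eef_pos"],s["tcp_rot"])
ctrl.read_camera("scene"); c=s["eef_pos"]+np.array([.05,-.004,0])
m=pick("tube","scene",c)
t=ctrl.read_camera("top")
print(None if m is None else m.sum())
im=ctrl.read_camera("scene")
a=cv2.resize(im[225:375,320:470],None,fx=2.66,fy=2.66,interpolation=cv2.INTER_CUBIC)
b=cv2.resize(t[150:300,180:330],None,fx=2.66,fy=2.66,interpolation=cv2.INTER_CUBIC)
cv2.imwrite("pics/f.png",np.hstack([a,b])[:,:,::-1])
E
```

```text
[0.43940607 0.15743695 0.03196777] [ 9.99177038e-01 -4.05418038e-02  1.25581079e-03 -1.79820644e-04]
669.0
```

View pics/f.png

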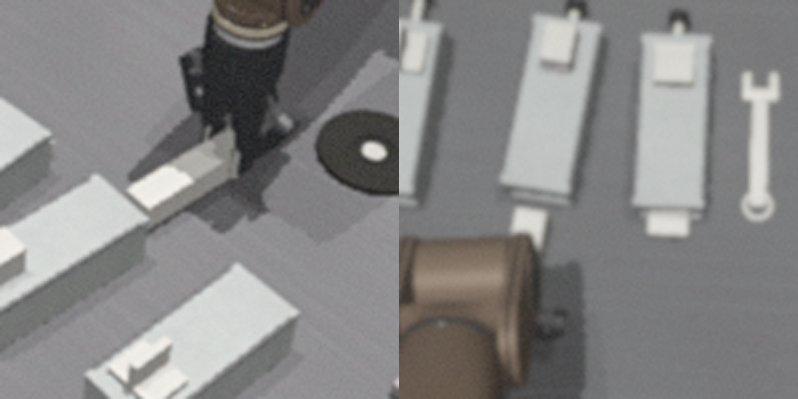

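The tube is held level in front of the middle bin's mouth (crop 530,207), a few mm left of centre. I'll insert with a slight correction to the right.

Request:
apply_moves:
  series:
    - [0.03,-0.007,0,0,0,0]
    - [0.06,-0.01,0,0,0,0]
    - [0.09,-0.012,0,0,0,0]
    - [0.12,-0.014,0,0,0,0]
    - [0.14,-0.016,0,0,0,0]
    - [0.15,-0.016,0,0,0,0]
    - [0.15,-0.016,0,0,0,0]
    - [0.15,-0.016,-0.006,0,0,0]
    - [0.15,-0.016,-0.006,0,0,0]

```text
time: 15.92
eef_pos: [0.5578, 0.1451, 0.0265]
tcp_rot: [0.999, -0.04, 0.0, 0.0]
contact_force: [-0.7, 0.1, 3.9]
opening: 0.337
finger_force: 70.7
```

Request:
apply_moves:
  series:
    - [0,0,0,0,0,0]
    - [0,0,0,0,0,0]
    - [0,0,0,0,0,0]
    - [-0.05,0.004,0,0,0,0]
    - [-0.09,0.007,0.004,0,0,0]
    - [-0.09,0.007,0.004,0,0,0]
    - [-0.09,0.007,0.004,0,0,0]
  jaw: 0.7

```text
time: 16.8
eef_pos: [0.487, 0.1505, 0.0296]
tcp_rot: [0.999, -0.04, 0.001, -0.0]
contact_force: [-0.4, -0.8, -0.2]
opening: 0.7
finger_force: 0.0
```

Request:
apply_moves:
  series:
    - [0,0,0,0,0,0]
    - [0,0,0,0,0,0]
    - [0,0,0,0,0,0]
    - [0,0,0,0,0,0]
    - [0,0,0,0,0,0]
  jaw: 0

```text
time: 17.42
eef_pos: [0.486, 0.1505, 0.0291]
tcp_rot: [0.999, -0.04, -0.0, -0.0]
contact_force: [0.1, 0.7, 0.2]
opening: 0.001
finger_force: 0.0
```

Request:
apply_moves:
  series:
    - [0.03,-0.0025,0,0,0,0]
    - [0.045,-0.0035,0,0,0,0]
    - [0.055,-0.0045,0,0,0,0]
    - [0.06,-0.005,0,0,0,0]
    - [0.063,-0.005,0,0,0,0]
    - [0.066,-0.005,0,0,0,0]

```text
time: 18.18
eef_pos: [0.5384, 0.1466, 0.0289]
tcp_rot: [0.999, -0.04, -0.0, 0.0]
contact_force: [-0.6, -0.2, -0.1]
opening: 0.003
finger_force: 0.2
```

Request:
apply_moves:
  series:
    - [0.002,0,0,0,0,0]
    - [0.004,0,0,0,0,0]
    - [0.004,0,0,0,0,0]

```text
time: 18.55
eef_pos: [0.5422, 0.1465, 0.0292]
tcp_rot: [0.999, -0.04, 0.0, -0.0]
contact_force: [0.4, -0.5, -0.0]
opening: 0.0
finger_force: 0.1
```

Request:
apply_moves:
  series:
    - [0.002,0,0,0,0,0]
    - [0.004,0,0,0,0,0]
    - [0.004,0,0,0,0,0]

```text
time: 18.92
eef_pos: [0.5425, 0.1466, 0.0288]
tcp_rot: [0.999, -0.04, -0.004, 0.0]
contact_force: [-8.8, -0.4, 6.9]
opening: -0.002
finger_force: 4.2
```

```bash
python3 - <<'E'
from h import *
s=ctrl.get_state(); print(s["contact_force"],s["wrist_torque"],s["eef_pos"])
t=ctrl.read_camera("top")
# knob rows: bright-dark blobs behind bins
b=cv2.resize(t[140:240,150:310],None,fx=5,fy=5,interpolation=cv2.INTER_CUBIC)
cv2.imwrite("pics/g.png",b[:,:,::-1])
E
```

```text
[-8.78200197 -0.37073756  6.92199508] [-0.0108093   1.21726344 -0.04429192] [0.54249152 0.146629   0.02876855]
```

View pics/g.png

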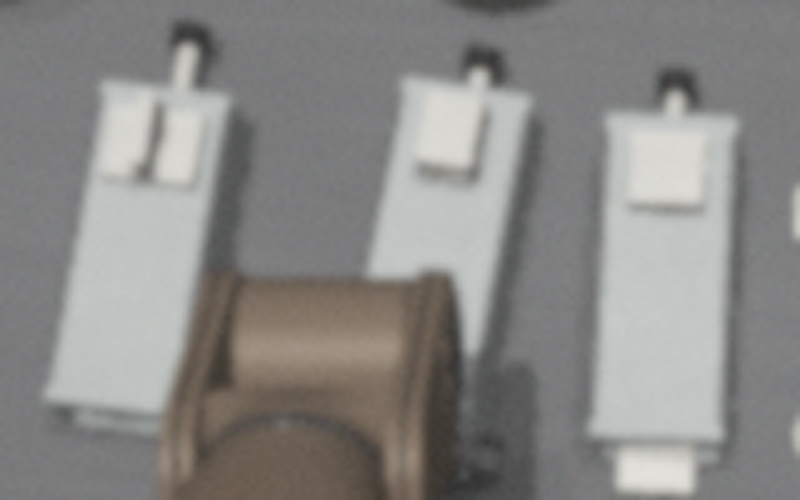

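The crop shows the knobs standing out of the bin backs: tube (483,58) and flat (678,82) by little, tee (190,35) by about 10 mm more. Shallow stops of 115–118 mm for tube and flat agree with the measured contacts, so the tee's stop is at about 127 mm. Going to the tee.

Request:
apply_moves:
  series:
    - [-0.06,0.005,0,0,0,0]
    - [-0.06,0.005,0,0,0,0]
    - [-0.06,0.005,0.12,0,0,0]
    - [-0.06,0.005,0.12,0,0,0]
    - [-0.177,-0.593,0.12,0,0,0.416]
    - [-0.177,-0.593,0.12,0,0,0.416]
    - [-0.177,-0.593,0.12,0,0,0.416]
    - [-0.177,-0.593,0.12,0,0,0.416]
    - [-0.177,-0.593,0.12,0,0,0.416]
    - [-0.177,-0.593,0.12,0,0,0.416]
    - [-0.177,-0.593,0.12,0,0,0.416]
    - [-0.177,-0.593,0.12,0,0,0.416]
    - [-0.177,-0.593,0.12,0,0,0.416]
    - [-0.177,-0.593,0.06,0,0,0.416]
    - [-0.177,-0.593,0.04,0,0,0.416]
    - [-0.177,-0.593,0.04,0,0,0.416]
    - [-0.177,-0.593,0.04,0,0,0.416]
  jaw: 0.5

```text
time: 21.1
eef_pos: [0.4046, -0.3283, 0.0625]
tcp_rot: [0.992, 0.123, 0.001, 0.001]
contact_force: [-0.4, 0.9, -0.7]
opening: 0.498
finger_force: 0.0
```

Request:
apply_moves:
  series:
    - [0,0,-0.025,0,0,0]
    - [0,0,-0.04,0,0,0]
    - [0,0,-0.04,0,0,0]

```text
time: 21.48
eef_pos: [0.4034, -0.3275, 0.0289]
tcp_rot: [0.992, 0.123, -0.0, -0.0]
contact_force: [0.1, 0.3, 0.1]
opening: 0.5
finger_force: 0.0
```

Request:
apply_moves:
  series:
    - [0,0,0,0,0,0]
    - [0,0,0,0,0,0]
    - [0,0,0,0,0,0]
    - [0,0,0,0,0,0]
    - [0,0,0,0,0,0]
  jaw: 0

```text
time: 22.1
eef_pos: [0.4041, -0.3286, 0.0301]
tcp_rot: [0.992, 0.123, 0.0, 0.001]
contact_force: [0.8, 0.3, 5.5]
opening: 0.073
finger_force: 71.3
```

Request:
apply_moves:
  series:
    - [0,0,0.06,0,0,0]
    - [0,0,0.125,0,0,0]
    - [0.088,0.41,0.125,0,0,-0.377]
    - [0.088,0.41,0.125,0,0,-0.377]
    - [0.088,0.41,0.125,0,0,-0.377]
    - [0.088,0.41,0.125,0,0,-0.377]
    - [0.088,0.41,0.125,0,0,-0.377]
    - [0.088,0.41,0.125,0,0,-0.377]
    - [0.025,0.797,0.125,0,0,-0.377]
    - [0.025,0.797,0.125,0,0,-0.377]
    - [0.025,0.797,0.125,0,0,-0.377]
    - [0.025,0.797,0.125,0,0,-0.377]
    - [0.025,0.797,0.125,0,0,-0.377]
    - [0.025,0.797,0.125,0,0,-0.377]
    - [0.025,0.797,0.06,0,0,-0.377]
    - [0.025,0.797,0.025,0,0,-0.377]
    - [0.025,0.797,0.0125,0,0,-0.377]
    - [0.025,0.797,0.0125,0,0,-0.377]
    - [0.025,0.797,0.0125,0,0,-0.377]

```text
time: 24.48
eef_pos: [0.4248, 0.3099, 0.0406]
tcp_rot: [1.0, -0.025, 0.001, -0.001]
contact_force: [-0.3, -0.3, -2.5]
opening: 0.076
finger_force: 70.0
```

```bash
python3 - <<'E'
from h import *
s=ctrl.get_state(); print(s["eef_pos"],s["tcp_rot"])
t=ctrl.read_camera("top"); im=ctrl.read_camera("scene")
# predicted outline of the carried tee
p=[s["eef_pos"][0]+.05*np.cos(-.05),s["eef_pos"][1]+.05*np.sin(-.05),-.05]
ov={}
for n,v in(("top",t),("scene",im)):
    o=v[:,:,::-1].copy()
    for mdl,pp,z in((M["tee"],p,.010),(B,[.564,.3027,-.05],0)):
        cs,_=cv2.findContours((render(mdl,pp,n,z)>.5).astype(np.uint8),0,2); cv2.drawContours(o,cs,-1,(0,0,255),1)
    ov[n]=o
a=cv2.resize(ov["scene"][290:440,340:490],(400,400)); b=cv2.resize(ov["top"][150:300,120:270],(400,400))
cv2.imwrite("pics/i.png",np.hstack([a,b]))
E
```

```text
[0.4247946  0.30992457 0.04056465] [ 9.99684068e-01 -2.50977246e-02  1.23383393e-03 -5.88114219e-04]
```

View pics/i.png

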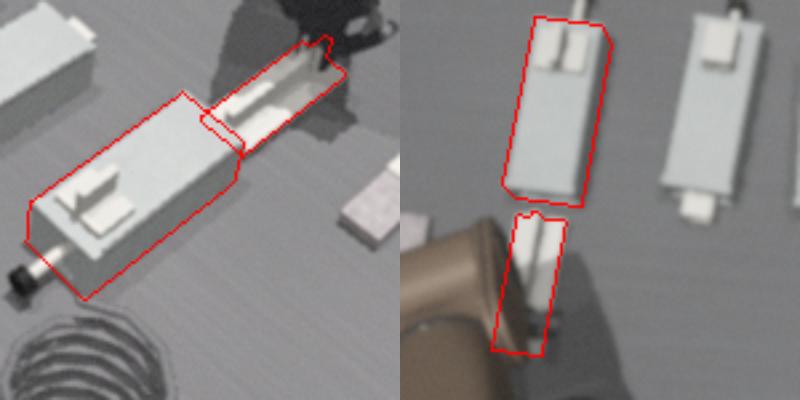

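The tee is level and in line with its bin's mouth (crop 540,215), and the predicted outlines match. Inserting.

Request:
apply_moves:
  series:
    - [0.03,-0.0015,0,0,0,0]
    - [0.06,-0.003,0,0,0,0]
    - [0.09,-0.0045,0,0,0,0]
    - [0.12,-0.006,0,0,0,0]
    - [0.14,-0.007,0,0,0,0]
    - [0.15,-0.0075,0,0,0,0]
    - [0.15,-0.0075,0,0,0,0]
    - [0.15,-0.0075,-0.006,0,0,0]
    - [0.15,-0.0075,-0.006,0,0,0]

```text
time: 25.7
eef_pos: [0.5431, 0.3039, 0.0343]
tcp_rot: [1.0, -0.025, 0.0, 0.0]
contact_force: [0.1, 0.6, -1.8]
opening: 0.077
finger_force: 70.3
```

Request:
apply_moves:
  series:
    - [0,0,0,0,0,0]
    - [0,0,0,0,0,0]
    - [0,0,0,0,0,0]
    - [-0.05,0.0025,0,0,0,0]
    - [-0.09,0.0045,-0.005,0,0,0]
    - [-0.09,0.0045,-0.005,0,0,0]
    - [-0.09,0.0045,-0.005,0,0,0]
  jaw: 0.5

```text
time: 26.58
eef_pos: [0.4726, 0.3076, 0.031]
tcp_rot: [1.0, -0.025, 0.001, -0.0]
contact_force: [0.8, 0.1, 0.4]
opening: 0.5
finger_force: 0.0
```

Request:
apply_moves:
  series:
    - [0,0,0,0,0,0]
    - [0,0,0,0,0,0]
    - [0,0,0,0,0,0]
    - [0,0,0,0,0,0]
    - [0,0,0,0,0,0]
  jaw: 0

```text
time: 27.2
eef_pos: [0.4716, 0.3073, 0.0303]
tcp_rot: [1.0, -0.025, -0.0, 0.0]
contact_force: [-0.7, 0.4, 0.6]
opening: -0.004
finger_force: 0.0
```

Request:
apply_moves:
  series:
    - [0.03,-0.0015,0,0,0,0]
    - [0.045,-0.002,0,0,0,0]
    - [0.055,-0.003,0,0,0,0]
    - [0.06,-0.003,0,0,0,0]
    - [0.064,-0.003,0,0,0,0]
    - [0.068,-0.0035,0,0,0,0]

```text
time: 27.95
eef_pos: [0.5256, 0.3045, 0.0301]
tcp_rot: [1.0, -0.025, -0.0, 0.0]
contact_force: [-1.8, -0.8, 0.9]
opening: 0.001
finger_force: 0.9
```

Request:
apply_moves:
  series:
    - [0.002,0,0,0,0,0]
    - [0.004,0,0,0,0,0]
    - [0.004,0,0,0,0,0]

```text
time: 28.32
eef_pos: [0.5293, 0.3045, 0.0302]
tcp_rot: [1.0, -0.025, 0.0, -0.0]
contact_force: [-1.1, 0.0, -1.0]
opening: -0.003
finger_force: 0.3
```

Request:
apply_moves:
  series:
    - [0.002,0,0,0,0,0]
    - [0.004,0,0,0,0,0]
    - [0.004,0,0,0,0,0]

```text
time: 28.7
eef_pos: [0.5326, 0.3045, 0.0304]
tcp_rot: [1.0, -0.025, 0.0, -0.0]
contact_force: [-0.3, 0.4, -0.3]
opening: -0.002
finger_force: 0.3
```

Request:
apply_moves:
  series:
    - [0.002,0,0,0,0,0]
    - [0.003,0,0,0,0,0]
    - [0.003,0,0,0,0,0]

```text
time: 29.08
eef_pos: [0.5349, 0.3045, 0.0303]
tcp_rot: [1.0, -0.025, 0.0, -0.0]
contact_force: [-0.5, -0.2, -0.6]
opening: 0.001
finger_force: 0.5
```

Request:
apply_moves:
  series:
    - [0.002,0,0,0,0,0]
    - [0.004,0,0,0,0,0]
    - [0.004,0,0,0,0,0]

```text
time: 29.45
eef_pos: [0.5383, 0.3045, 0.0304]
tcp_rot: [1.0, -0.025, 0.0, -0.0]
contact_force: [-0.2, 0.0, -0.5]
opening: -0.0
finger_force: 0.4
```

Request:
apply_moves:
  series:
    - [0.002,0,0,0,0,0]
    - [0.004,0,0,0,0,0]
    - [0.004,0,0,0,0,0]

```text
time: 29.82
eef_pos: [0.5415, 0.3045, 0.0304]
tcp_rot: [1.0, -0.025, 0.0, -0.0]
contact_force: [-0.5, -0.1, 0.5]
opening: 0.003
finger_force: 0.5
```

Request:
apply_moves:
  series:
    - [0.002,0,0,0,0,0]
    - [0.004,0,0,0,0,0]
    - [0.004,0,0,0,0,0]

```text
time: 30.2
eef_pos: [0.543, 0.3045, 0.0303]
tcp_rot: [1.0, -0.025, -0.002, 0.0]
contact_force: [-6.3, -0.5, 4.9]
opening: -0.003
finger_force: 3.1
```

Contact at about 130 mm, which fits the knob. I'll retreat clear and check everything from above.

Request:
apply_moves:
  series:
    - [-0.08,0.004,0,0,0,0]
    - [-0.08,0.004,0,0,0,0]
    - [-0.08,0.004,0.1,0,0,0]
    - [-0.08,0.004,0.2,0,0,0]
    - [-0.08,0.004,0.25,0,0,0]
    - [-0.08,0.2,0.25,0,0,0]
    - [-0.08,0.2,0.25,0,0,0]
    - [-0.08,0.2,0.25,0,0,0]
    - [-0.08,0.2,0.25,0,0,0]

```text
time: 31.32
eef_pos: [0.4811, 0.4669, 0.2311]
tcp_rot: [1.0, -0.023, 0.001, -0.001]
contact_force: [-0.5, 0.5, -0.8]
opening: 0.002
finger_force: 0.0
```

```bash
python3 - <<'E'
from h import *
print(ctrl.get_state()["contact_force"])
t=ctrl.read_camera("top")
for k in ["wrench","hammer","wire_brush","mug","spray_can","grinding_disc","steel_block"]:
    print(k,[[round(d["xy"][0]*640),round(d["xy"][1]*480)] for d in ctrl.boxes_of(k,"top")][:1])
cv2.imwrite("pics/j.png",cv2.resize(t[140:250,150:310],None,fx=5,fy=5,interpolation=cv2.INTER_CUBIC)[:,:,::-1])
E
```

```text
[-0.47881202  0.54726079 -0.81963549]
wrench [[315, 202]]
hammer [[238, 188]]
wire_brush [[113, 259]]
mug [[447, 248]]
spray_can [[424, 208]]
grinding_disc [[186, 319]]
steel_block [[356, 316]]
```

View pics/j.png

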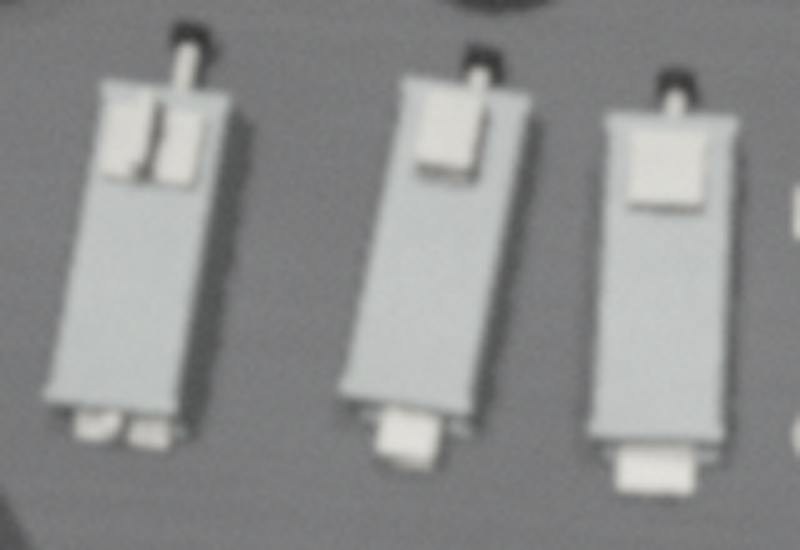

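All three pieces sit in their bins: tee tail at (125,430), tube (408,435), flat (655,470). The knobs haven't moved. Bystanders are within a few pixels; only the hammer was misdetected, and it was never approached. Handing in.

```bash
python3 -c "
from plant import ctrl
print(ctrl.sign_off())"
```

```text
the job is handed in; nothing more can be done
None
```

The job is handed in at about 31 s of the 72 s: tube, flat and tee each sit in the bin with their own sample, pushed to light contact (under 9 N) with the stop, with no stop or checked bystander visibly moved; the hammer was misdetected in the final check and is unconfirmed, and no verdict came back.

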